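# Zero a filter wheel, index it to its fourth click and bolt it

## Robot

A 6-joint arm with a two-finger parallel gripper is mounted at the origin on a cart in front of the work surface, level with it; the furniture and walls round the work are solid. World frame = base frame: x ahead of the robot, y to its left, z up, the work surface at z = 0. Lengths are in m, angles in rad, forces in N, time in s.
With the tool pointing down it reaches from about 0.225 to 0.875 m from the base axis. Payload 3.4 kg.
Tool frame: the origin (TCP) lies between the finger pads; the fingertips stand 11 mm ahead of it and the grasp point (between the pads) lies 8 mm behind it; z points along the fingers, y is the direction in which the jaws open and shut (so a half turn about z gives the same grasp; the last joint's range is limited). The gripper opens to 85 mm and grips with 20 to 120 N. Pads are 22 mm wide; open, the fingers measure 114 mm over their backs; the gripper's body (76 mm by 85 mm) begins 54 mm behind the grasp point. The pads swing forward as they close: fully open they stand 13 mm farther back than shut.
Start: joints at [1.144, 0.276, 1.505, -0, 1.361, -0.121], TCP at [0.173, 0.548, 0.242] pointing down, gripper open.
Joint ranges: [-2.89, 2.89], [-0.75, 2.08], [0.22, 2.7], [-1.18, 4.32], [0.11, 2.71], [-2.7, 2.7]. Speed limits (rad/s): [2.57, 2.57, 3.14, 3.14, 3.14, 3.14].

## Interface

Orientations are given as a unit quaternion [w, x, y, z].
In Python, from rig import manip gives the robot as it stands. The module is installed in compiled form; this text tells all that it offers.
- The arm moves only by the tool move_arm, never from a script. Its argument "series" is a list that holds one entry, the list of rows, each a list of 7 numbers: the shift along the world's x, y, z in m, then the turn, a rotation vector about the world's x, y, z in rad, then the finger opening in m, from 0 to 0.0854. A call has 1 to 20 rows; each row shifts and turns the commanded pose from where the row before left it; what a row does not reach is not made up. A row lasts 1/12 s, in which the tool goes at most 41.7 mm and 7.16 degrees, less where a joint would pass 70% of its speed; a pose out of reach is approached as far as the arm can. A call with a gripper value outside its range is refused whole. The fingers move at their own pace and stop on an object; "newtons" is the grip in N (left out, the last holds). Time passes only in rows, so rows that do not move let the fingers close. It gives the time, the measured TCP pose, the force and the opening at its end, in the units of the state.
- manip.get_state(): the state, without advancing time (a new reading comes with each control period).
- manip.get_image(name): name is "scene" or "top" or "wrist"; returns a dict with "color" (480x640x3 uint8, red, green, blue), "fx", "fy", "cx", "cy" (pixels), "R" (3x3) and "t" (3): a world point X has camera coordinates R X + t; the wrist camera has in their place "tool_from_camera" (4x4, takes a point from camera to tool coordinates, whose origin is the TCP and whose axes are the flange's). Camera axes: x right, y down, z forward; pixel columns grow to the right and rows downward; lengths in m; the calibration is good to about 2 mm. A picture is of the moment at which its call begins: read the wrist's pose just before it. There is no depth.
- manip.sign_off(): hands the job in, once; it reports no verdict.
The state is a dict: "clock": time; "qpos": joint angles; "qd": joint speeds; "effort": joint torques, N m; "position": TCP position; "ee_rot": TCP orientation; "contact_force": force on the tool from outside, world axes, zero at the start; "moment": the same for the moment, N m; "width": finger opening in m.
Only numpy, scipy, OpenCV 4.12 (cv2) and the standard library are available. Lean on these libraries where they do the work, as an engineer would, in place of code of your own. Each camera call takes 0.05 s, during which the arm holds its last target.

## Task

Zero the filter wheel on the bench: turn it anticlockwise (seen from above) until it bears gently but firmly against its end stop for a moment, then let it spring back into the first click. From there step it clockwise one click at a time, letting it rest a moment in each, to the fourth click, and then push the locking bolt gently fully home and let go. Do not strain the stops, and leave the things standing around where they are.

Things in the scene. Friction and masses are not known exactly. Their poses are not given: they have to be found in the camera images.
- housing: Fixed aluminium base of the filter wheel unit, about 150 x 150 mm, 16 mm thick, standing on the bench (it can't move). Origin: under the wheel's axis, on the bench. Its +y axis is the direction in which the locking bolt slides home; the bolt lies on its -y side, the grey detent cover with the index pointer on its +x side.
- wheel_grip (a point): Centre of the grip bar on the black filter wheel, on the wheel's vertical axis, 64 mm above the bench. The bar is 52 mm long (this point's x axis), 14 mm thick (y axis), and stands from 44 mm (top of the disc) to 78 mm above the bench. The disc has a radius of 62 mm. The point turns with the wheel.
- wheel (a joint): Angle of the filter wheel, rad: 0 where its lug just meets the end stop, growing clockwise seen from above. Sprung ball clicks lie 0.419 rad (24 degrees) apart: first click at 0.17, second 0.589, third 1.008, fourth 1.427, fifth 1.846, sixth 2.264. About 0.25 N m turns it out of a click; half-way to the next it snaps on by itself. Near the stop the ball pushes the wheel off with about 0.1 N m, so it has to be held there.
- stop_post: End stop of the wheel: 10 mm steel pin, 16 mm high, on the base under the rim of the disc, 57 mm from the wheel's axis; origin at its foot. The wheel's lug should bear on it with 2 N or more for a moment and must not load it with over 15 N (0.25 to 0.8 N m at the grip bar, the push of the ball included).
- bolt_handle (a point): Handle of the locking bolt: upright round black knob, 15 mm diameter, 46 to 74 mm above the bench on a 12 mm stem; this point is on its axis, 60 mm above the bench. It stands 106 mm from the wheel's axis with the bolt open and moves towards the wheel as the bolt closes.
- bolt (a joint): Travel of the locking bolt, m: 0 fully open, 0.014 fully home (its collar meets the bolt stop). It slides with about 4 N of friction and stays where it is left. Its tip enters between the wheel's pins only with the wheel in a click.
- bolt_stop: Small steel plate across the bolt's way, inside the front guide, 83 mm from the wheel's axis, 28 mm above the bench; the bolt's collar meets it at full travel. It must not be loaded with over 15 N.
- vial_1: Bystander: snap vial, 26 mm diameter, 55 mm high; origin under its centre.
- petri_dish: Bystander: petri dish, 59 mm diameter, 13 mm high; origin under its centre.
- slide_box: Bystander: box of microscope slides, 32 x 84 x 29 mm; origin under its centre.

How it is judged:
On the way, in this order (a step that is already met when the one before it is completed fails the run):
1. the wheel bears against its end stop with at least 1.5 N for 0.2 s (contact force between stop_post and anything else above 1.5 N and value of joint wheel below 0.03 rad), for 0.2 s.
2. the wheel rests in its first click (value of joint wheel between 0.09 and 0.25 rad), for 0.2 s.
3. the wheel rests in its second click (value of joint wheel between 0.509 and 0.669 rad), for 0.2 s.
4. the wheel rests in its third click (value of joint wheel between 0.928 and 1.088 rad), for 0.2 s.
5. the wheel rests in its fourth click with the bolt still open (value of joint wheel between 1.347 and 1.507 rad and value of joint bolt below 0.007 m), for 0.2 s.
At the end, for the whole second after the job is handed in: The wheel stands in its fourth click (1.427 rad, within 0.06 rad), and the locking bolt is home to within 1.5 mm of its full 14 mm travel (value of joint wheel between 1.367 and 1.487 rad and value of joint bolt above 0.0125 m); the robot touches nothing.
It fails at once if the wheel's end stop is loaded with more than 15 N (contact force between stop_post and anything else above 15 N).
It fails at once if the bolt stop is loaded with more than 15 N (contact force between bolt_stop and anything else above 15 N).
It fails at once if a bystander is moved by more than 20 mm (distance of any of vial_1, petri_dish, slide_box from where it was at the start of the episode above 0.02 m).
It also fails if it takes over 72 s, if anything falls off the work surface, if the arm or the gripper's body presses on something with over 40 N, if the wrist force passes 120 N, or if a joint passes its speed limit or range.

## Working session

There is one attempt and no reset: what is moved stays moved. The work goes in short steps, Python scripts to look and compute and a tool call to move; the robot and the scene stay as the last step left them, time stands still between calls to the robot, and variables do not carry over. Pictures are saved under pics/ and viewed, and the job is handed in when it is done.

Besides the shell and the picture viewer there is one more tool, called as name(argument=value, ...) on one line, values as JSON. move_arm: Moves the arm, as the interface text tells. Its arguments: {"type":"object","properties":{"series":{"type":"array"},"newtons":{"type":"number"}},"required":["series"]}

```bash
mkdir -p pics
python3 - <<'E'
from rig import manip
import cv2,json
s=manip.get_state();print(s)
for n in("scene","top","wrist"):
    d=manip.get_image(n);cv2.imwrite(f"pics/{n}0.png",d["color"][:,:,::-1])
    print(n,{k:(v.tolist() if hasattr(v,'tolist') else v) for k,v in d.items() if k!="color"})
E
```

```text
{'clock': 0.0, 'qpos': array([ 1.14402385e+00,  2.76599951e-01,  1.50612500e+00,  1.57898554e-05,
        1.36063139e+00, -1.20991889e-01]), 'qd': array([-0.00280146,  0.00019491,  0.00097819,  0.00032615, -0.00200607,
       -0.00140502]), 'effort': array([ 2.44277340e-03, -4.16771364e+01, -2.45807236e+01,  3.70048883e-04,
        1.07524931e-02,  1.76168055e-05]), 'position': array([0.1728922 , 0.54788889, 0.24144007]), 'ee_rot': array([-2.45944711e-04,  1.52296920e-01,  9.88334392e-01, -8.46886267e-04]), 'contact_force': array([ 0.42201088, -0.48788517, -0.13467423]), 'moment': array([-0.04094276,  0.04377226, -0.02576655]), 'width': 0.08549742233610505}
scene {'fx': 450.3412241532974, 'fy': 450.3412241532974, 'cx': 315.1583031918531, 'cy': 237.9668219290617, 'R': [[0.8231500051235596, -0.567765331353244, 0.008160733939108865], [-0.27797884333447903, -0.4154643268328291, -0.8660930410687809], [0.4951280962776289, 0.7106559798120924, -0.49981621285609157]], 't': [-0.2934143915274827, 0.2596202336840439, 0.49791122808314037]}
top {'fx': 600.0390754342678, 'fy': 600.0390754342678, 'cx': 329.7730948096483, 'cy': 245.56369076420688, 'R': [[0.003148295357902827, -0.9999950189105037, 0.00022447833074573667], [-0.991400488194575, -0.003150604595903922, -0.13082486651335942], [0.1308249221054515, 0.00018932739325184335, -0.9914054689738406]], 't': [0.19433728114776763, 0.4986439084708162, 0.9508043594311336]}
wrist {'fx': 337.0755792761758, 'fy': 337.0755792761758, 'cx': 322.50325991355845, 'cy': 242.61320791867377, 'tool_from_camera': [[-4.3752011552206766e-05, -0.9661410031788503, -0.25801465086758996, 0.0661634473460792], [0.999999996941307, -2.5543091302727622e-05, -7.392519571626955e-05, 3.690782575305196e-05], [6.483167096493588e-05, -0.2580146533127786, 0.9661410013412841, -0.13225970823599123], [0.0, 0.0, 0.0, 1.0]]}
```

View pics/scene0.png

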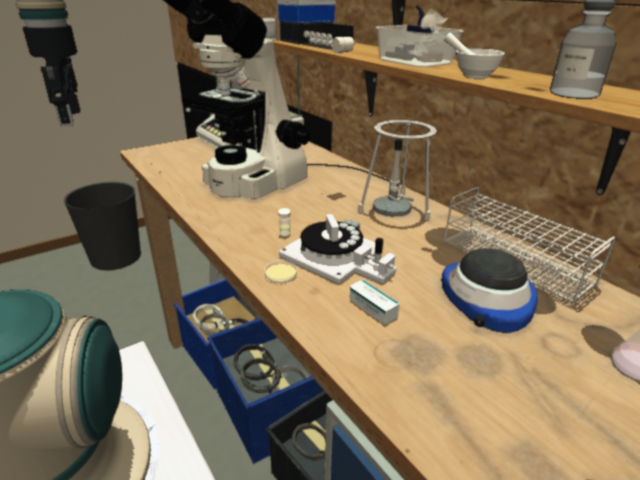

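View pics/top0.png

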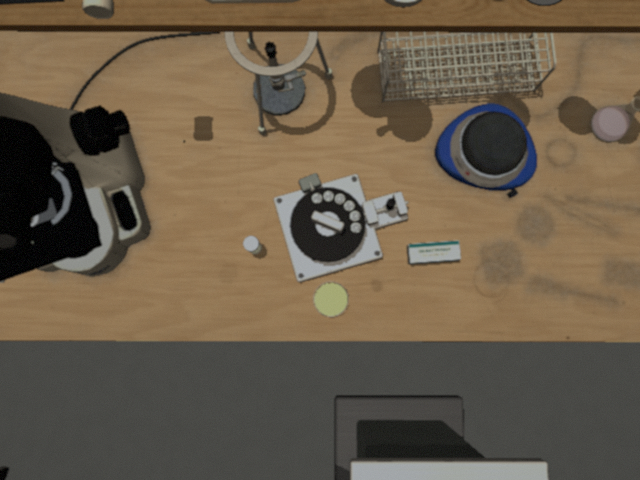

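View pics/wrist0.png

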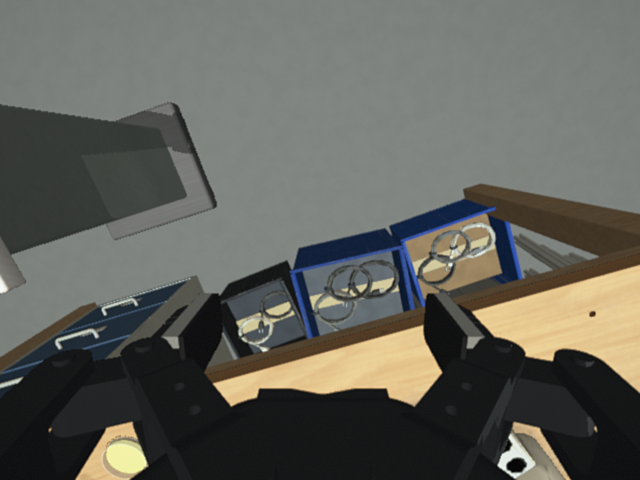

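The top view shows the wheel disc around (328,224) with a pale bar, the bolt knob near (391,203) and the detent cover at (310,183). The vial is at (252,243), the dish at (331,299) and the slide box at (434,252). I'll zoom in and measure.

```bash
cat > h.py <<'E'
from rig import manip
import numpy as np,cv2
def ray(d,u,v):
    R=np.array(d["R"]);t=np.array(d["t"]);c=-R.T@t
    return c,R.T@np.array([(u-d["cx"])/d["fx"],(v-d["cy"])/d["fy"],1.])
def onz(d,u,v,z):
    c,r=ray(d,u,v);return c+r*(z-c[2])/r[2]
def proj(d,X):
    p=np.array(d["R"])@np.array(X)+np.array(d["t"]);return p[0]/p[2]*d["fx"]+d["cx"],p[1]/p[2]*d["fy"]+d["cy"]
E
python3 - <<'E'
from h import *
d=manip.get_image("top");im=d["color"][:,:,::-1]
c=im[160:320,240:470];cv2.imwrite("pics/topz.png",cv2.resize(c,None,fx=3.4,fy=3.4,interpolation=cv2.INTER_CUBIC))
d2=manip.get_image("scene");c=d2["color"][200:330,250:410,::-1];cv2.imwrite("pics/scz.png",cv2.resize(c,None,fx=4,fy=4,interpolation=cv2.INTER_CUBIC))
g=cv2.cvtColor(np.ascontiguousarray(im),cv2.COLOR_BGR2GRAY);hsv=cv2.cvtColor(np.ascontiguousarray(im),cv2.COLOR_BGR2HSV)
m=(g<60).astype(np.uint8)
n,l,st,ce=cv2.connectedComponentsWithStats(m[160:320,240:470])
for i in range(1,n):
    if st[i,4]>25: print("dark",st[i],ce[i]+[240,160])
E
```

```text
dark [197   0  33  25 284] [451.51760563 170.6584507 ]
dark [  51   25   74   77 3022] [324.65453342 228.25215089]
dark [146  38   9  13  75] [390.34666667 204.02666667]
```

View pics/topz.png

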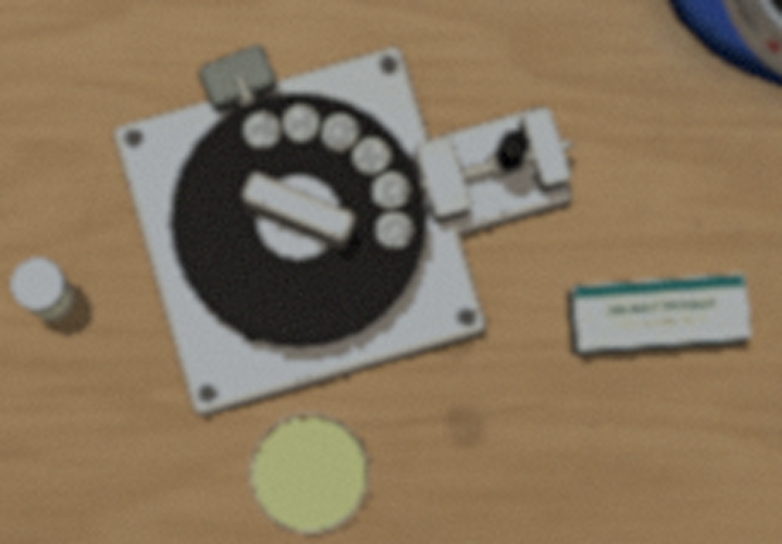

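View pics/scz.png

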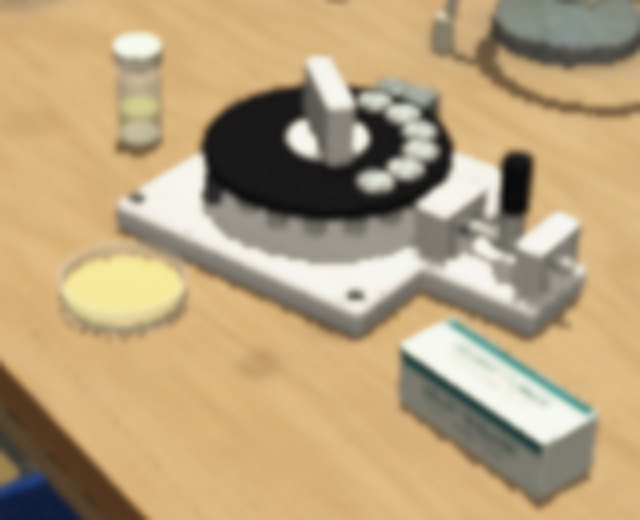

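Run:
```python
from h import *
d=manip.get_image("top");im=np.ascontiguousarray(d["color"][:,:,::-1])
z=lambda p:((p[0]+.5)/3.4-.5+240,(p[1]+.5)/3.4-.5+160)
P=[onz(d,*z(p),.016) for p in [(134,137),(389,65),(466,317),(207,393)]]
print("screws",np.round(P,4),"c",np.mean(P,0))
y1=P[0]-P[1];y2=P[3]-P[2];x1=P[0]-P[3];x2=P[1]-P[2]
for v in (-y1,-y2,x1,x2):print(np.degrees(np.arctan2(v[1],v[0])),np.linalg.norm(v))
g=cv2.cvtColor(im,cv2.COLOR_BGR2GRAY)
m=((g<60)*255).astype(np.uint8);m[:160]=0;m[:,:285]=0;m[:,370:]=0;m[280:]=0
cs,_=cv2.findContours(m,cv2.RETR_EXTERNAL,cv2.CHAIN_APPROX_NONE);c=max(cs,key=cv2.contourArea)
h=cv2.convexHull(c);w=np.array([onz(d,*p[0],.044) for p in c])
print("disc circle",cv2.minEnclosingCircle(w[:,:2].astype(np.float32)))
hw=np.array([onz(d,*p[0],.044) for p in h]);
A=np.c_[2*hw[:,:2],np.ones(len(hw))];s=np.linalg.lstsq(A,(hw[:,:2]**2).sum(1),rcond=None)[0];print("fit",s[:2],np.sqrt(s[2]+s[0]**2+s[1]**2))
B=[onz(d,*z(p),.078) for p in [(258,172),(243,200),(343,243),(355,212)]]
print("bar",np.round(B,4),np.mean(B,0)); 
for v in (B[2]-B[1],B[3]-B[0]):print(np.degrees(np.arctan2(v[1],v[0])),np.linalg.norm(v))
# knob
m=((g[185:225,380:402]<70)*255).astype(np.uint8)
ys,xs=np.nonzero(m);print("knob px",xs.min()+380,xs.max()+380,ys.min()+185,ys.max()+185,"c",xs.mean()+380,ys.mean()+185,onz(d,xs.mean()+380,ys.mean()+185,.06))
ce=np.mean(P,0)
for n,p in (("vial",(40,285)),("dish",(309,474)),("box",(662,312))):print(n,onz(d,*z(p),{"vial":.055,"dish":.013,"box":.029}[n]))
print("box corners",[onz(d,*z(p),.029).round(3) for p in[(573,290),(742,280),(748,335),(577,350)]])
```

```text
screws [[0.5775 0.2816 0.016 ]
 [0.6144 0.1552 0.016 ]
 [0.4882 0.1178 0.016 ]
 [0.4505 0.2442 0.016 ]] c [0.53263582 0.19967624 0.016     ]
-73.71841546611387 0.13166892694134988
-73.40278351683976 0.13194438083942028
16.40139233224266 0.1323426057274715
16.52109375873151 0.1316166126102476
disc circle ((0.5343204736709595, 0.2016122043132782), 0.06410741806030273)
fit [0.53360712 0.19989635] 0.061422279536642345
bar [[0.5481 0.2185 0.078 ]
 [0.5349 0.2254 0.078 ]
 [0.515  0.1791 0.078 ]
 [0.5295 0.1736 0.078 ]] [0.53186787 0.19914517 0.078     ]
-113.35358441490744 0.05039134628272699
-112.53462843035341 0.04865724057338707
knob px 386 401 198 215 c 390.4235294117647 204.6 [0.56117174 0.09860308 0.06      ]
vial [0.49807282 0.32148494 0.055     ]
dish [0.41144904 0.19438644 0.013     ]
box [0.48937217 0.02402226 0.029     ]
box corners [array([0.5  , 0.067, 0.029]), array([ 0.505, -0.015,  0.029]), array([ 0.478, -0.017,  0.029]), array([0.471, 0.065, 0.029])]
```

move_arm(series=[[[0.02,-0.0194,-0.004,0,0,-0.0926,0.06],[0.02,-0.0194,-0.004,0,0,-0.0926,0.06],[0.02,-0.0194,-0.004,0,0,-0.0926,0.06],[0.02,-0.0194,-0.004,0,0,-0.0926,0.06],[0.02,-0.0194,-0.004,0,0,-0.0926,0.06],[0.02,-0.0194,-0.004,0,0,-0.0926,0.06],[0.02,-0.0194,-0.004,0,0,-0.0926,0.06],[0.02,-0.0194,-0.004,0,0,-0.0926,0.06],[0.02,-0.0194,-0.004,0,0,-0.0926,0.06],[0.02,-0.0194,-0.004,0,0,-0.0926,0.06],[0.02,-0.0194,-0.004,0,0,-0.0926,0.06],[0.02,-0.0194,-0.004,0,0,-0.0926,0.06],[0.02,-0.0194,-0.004,0,0,-0.0926,0.06],[0.02,-0.0194,-0.004,0,0,-0.0926,0.06],[0.02,-0.0194,-0.004,0,0,-0.0926,0.06],[0.02,-0.0194,-0.004,0,0,-0.0926,0.06],[0.02,-0.0194,-0.004,0,0,-0.0926,0.06],[0.02,-0.0194,-0.004,0,0,-0.0926,0.06],[0,0,0,0,0,0,0.06]]], newtons=30)

```text
clock: 1.88
position: [0.5368, 0.1957, 0.1694]
ee_rot: [0.002, 0.836, 0.549, 0.0]
contact_force: [1.1, 0.3, -0.0]
width: 0.0598
```

```bash
cat >> h.py <<'E'
from scipy.spatial.transform import Rotation as Ro
def st():
    s=manip.get_state();q=s["ee_rot"];R=Ro.from_quat(np.r_[q[1:],q[0]]).as_matrix()
    print("t%.2f pos"%s["clock"],s["position"].round(4),"yawY %.2f"%np.degrees(np.arctan2(R[1,1],R[0,1])),"z",R[:,2].round(3),"F",s["contact_force"].round(2),"M",s["moment"].round(3),"w %.4f"%s["width"],"q",s["qpos"].round(2))
    return s,R
E
python3 - <<'E'
from h import *
s,R=st()
d=manip.get_image("wrist");cv2.imwrite("pics/w1.png",d["color"][:,:,::-1])
T=np.array(d["tool_from_camera"])
for n,p in(("bar c top",[.5325,.1994,.078]),("knob top",[.5625,.098,.074])):
    t=R.T@(np.array(p)-s["position"]);c=np.linalg.inv(T)@np.r_[t,1];print(n,c[0]/c[2]*d["fx"]+d["cx"],c[1]/c[2]*d["fy"]+d["cy"])
E
```

```text
t1.88 pos [0.5368 0.1957 0.1694] yawY -23.37 z [ 0.002 -0.002 -1.   ] F [ 1.07  0.26 -0.02] M [ 0.076  0.009 -0.018] w 0.0598 q [ 0.23  0.32  1.63 -0.    1.19  0.64]
bar c top 315.6800819482759 247.51361955558735
knob top 405.02359741205277 348.22604308797094
```

View pics/w1.png

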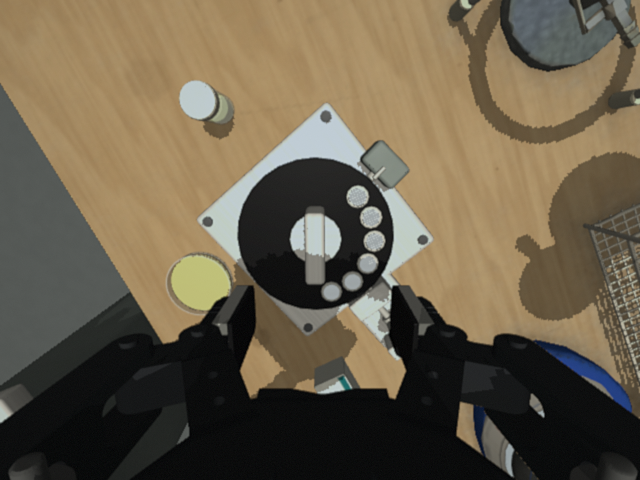

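The bar is upright in the image at column 315, as predicted, so the yaw is aligned. I'll descend now.

move_arm(series=[[[-0.002,0.002,-0.01,0,0,0,0.04],[-0.0023,0.0018,-0.01,0,0,0,0.04],[0,0,-0.01,0,0,0,0.04],[0,0,-0.01,0,0,0,0.04],[0,0,-0.01,0,0,0,0.04],[0,0,-0.01,0,0,0,0.04],[0,0,-0.01,0,0,0,0.04],[0,0,-0.01,0,0,0,0.04],[0,0,-0.01,0,0,0,0.04],[0,0,-0.01,0,0,0,0.04],[0,0,-0.008,0,0,0,0.04],[0,0,0,0,0,0,0.04]]])

```text
clock: 2.93
position: [0.5276, 0.2026, 0.0603]
ee_rot: [-0.001, 0.834, 0.552, -0.002]
contact_force: [-0.8, -0.3, 0.6]
width: 0.0399
```

Run:
```python
from h import *
s,R=st()
d=manip.get_image("wrist");cv2.imwrite("pics/w2.png",d["color"][:,:,::-1])
```

```text
t2.93 pos [0.5276 0.2026 0.0603] yawY -23.03 z [-0.003 -0.001 -1.   ] F [-0.84 -0.25  0.59] M [0.002 0.076 0.012] w 0.0399 q [ 0.24  0.42  1.78 -0.    0.94  0.65]
```

View pics/w2.png

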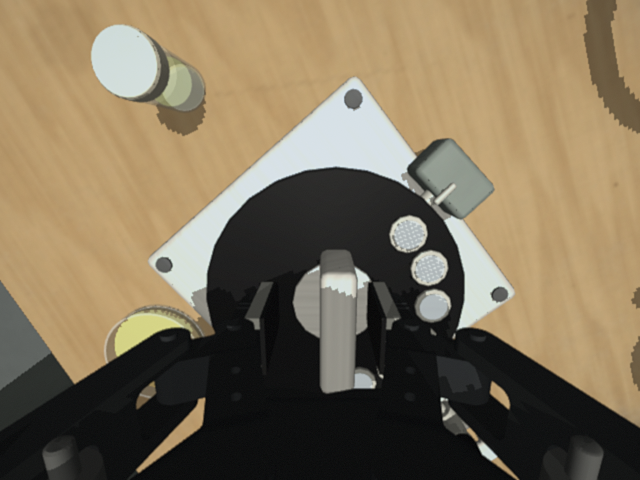

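Bar at columns 320–357, finger midpoint about 323, so it's about 5 mm off centre. I'll correct that, then close.

move_arm(series=[[[0.0025,-0.0015,0,0,0,0,0.04],[0.0025,-0.0015,0,0,0,0,0.04],[0,0,0,0,0,0,0.04],[0,0,0,0,0,0,0.04]]])

```text
clock: 3.32
position: [0.5345, 0.1999, 0.0629]
ee_rot: [0.0, 0.834, 0.552, 0.001]
contact_force: [0.1, 1.1, 0.3]
width: 0.0405
```

Run:
```python
from h import *
s,R=st()
```

```text
t3.32 pos [0.5345 0.1999 0.0629] yawY -23.04 z [ 0.001  0.    -1.   ] F [0.11 1.09 0.35] M [ 0.044  0.054 -0.016] w 0.0405 q [ 0.24  0.42  1.77 -0.    0.95  0.64]
```

move_arm(series=[[[0,0,0,0,0,0,0.01],[0,0,0,0,0,0,0.005],[0,0,0,0,0,0,0.005],[0,0,0,0,0,0,0.005],[0,0,0,0,0,0,0.005],[0,0,0,0,0,0,0.005],[0,0,0,0,0,0,0.005],[0,0,0,0,0,0,0.005]]], newtons=30)

```text
clock: 3.98
position: [0.5331, 0.2003, 0.0627]
ee_rot: [-0.0, 0.834, 0.552, -0.0]
contact_force: [-5.0, 1.6, 6.0]
width: 0.0139
```

Run:
```python
from h import *
s,R=st()
d=manip.get_image("wrist");cv2.imwrite("pics/w3.png",d["color"][:,:,::-1])
```

```text
t3.98 pos [0.5331 0.2003 0.0627] yawY -23.03 z [-0.001  0.    -1.   ] F [-5.    1.64  6.04] M [ 0.244  0.527 -0.008] w 0.0139 q [0.24 0.42 1.77 0.   0.95 0.64]
```

View pics/w3.png

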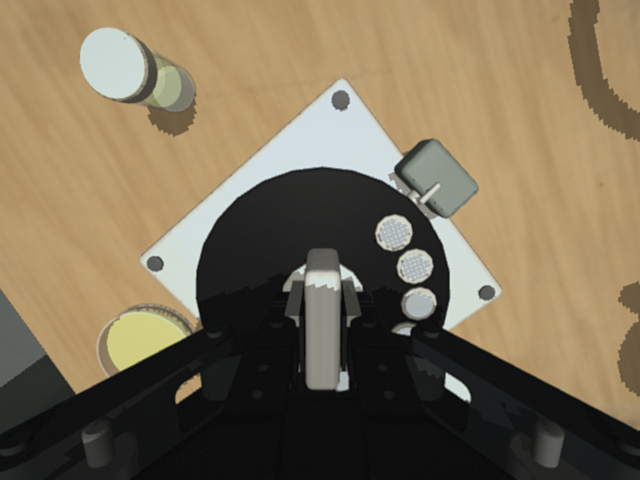

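move_arm(series=[[[-0.0012,0.0004,0,0,0,0.05,0.005],[0,0,0,0,0,0.05,0.005],[0,0,0,0,0,0.05,0.005],[0,0,0,0,0,0.02,0.005],[0,0,0,0,0,0,0.005]]])

```text
clock: 4.45
position: [0.5326, 0.2004, 0.0627]
ee_rot: [0.0, 0.784, 0.621, 0.0]
contact_force: [-2.1, 1.2, 4.9]
width: 0.0135
```

Run:
```python
from h import *
st()
```

```text
t4.45 pos [0.5326 0.2004 0.0627] yawY -13.27 z [ 0.  0. -1.] F [-2.13  1.23  4.86] M [0.162 0.376 0.004] w 0.0135 q [0.24 0.42 1.77 0.   0.95 0.47]
```

move_arm(series=[[[0,0,0,0,0,0.05,0.005],[0,0,0,0,0,0.05,0.005],[0,0,0,0,0,0.05,0.005],[0,0,0,0,0,0.05,0.005],[0,0,0,0,0,0.05,0.005],[0,0,0,0,0,0.05,0.005],[0,0,0,0,0,0,0.005]]])

```text
clock: 5.03
position: [0.5318, 0.2005, 0.0627]
ee_rot: [-0.001, 0.682, 0.731, -0.0]
contact_force: [-5.0, 1.0, 6.1]
width: 0.0137
```

Run:
```python
from h import *
s,R=st()
d=manip.get_image("wrist");cv2.imwrite("pics/w4.png",d["color"][:,:,::-1])
d=manip.get_image("top");cv2.imwrite("pics/top4.png",cv2.resize(d["color"][160:320,240:470,::-1],None,fx=3.4,fy=3.4,interpolation=cv2.INTER_CUBIC))
```

```text
t5.03 pos [0.5318 0.2005 0.0627] yawY 3.96 z [-0.001  0.    -1.   ] F [-5.    0.99  6.1 ] M [ 0.165  0.542 -0.119] w 0.0137 q [0.24 0.42 1.77 0.   0.95 0.17]
```

View pics/w4.png

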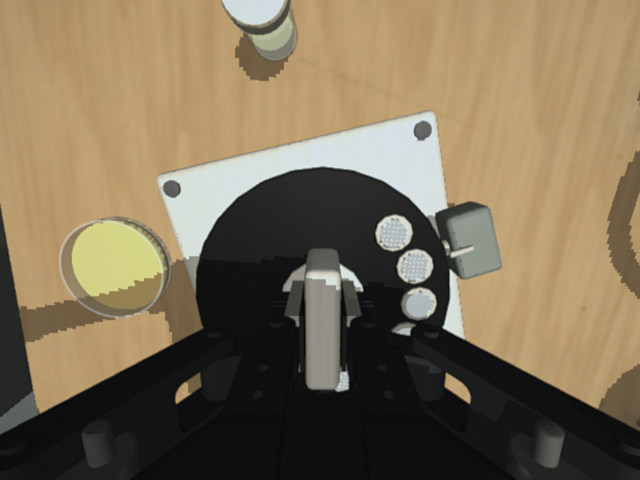

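The wheel turns with the grip: filter 2 is now past the pointer, at (460,250). Next I'll creep through the zone where a stop could be.

move_arm(series=[[[-0.001,0,0,0,0,0.05,0.005],[0,0,0,0,0,0.05,0.005],[0,0,0,0,0,0.02,0.005],[0,0,0,0,0,0,0.005]]])

```text
clock: 5.47
position: [0.5314, 0.2005, 0.0627]
ee_rot: [-0.0, 0.638, 0.77, 0.0]
contact_force: [-3.0, 1.0, 5.9]
width: 0.0138
```

Run:
```python
from h import *
s,R=st()
```

```text
t5.47 pos [0.5314 0.2005 0.0627] yawY 10.79 z [-0.  0. -1.] F [-2.97  1.02  5.88] M [ 0.127  0.445 -0.067] w 0.0138 q [0.24 0.42 1.77 0.   0.95 0.05]
```

move_arm(series=[[[0,0,0,0,0,0.02,0.005],[0,0,0,0,0,0,0.005]]])

```text
clock: 5.63
position: [0.5314, 0.2005, 0.0627]
ee_rot: [-0.0, 0.63, 0.777, 0.0]
contact_force: [-3.4, 1.3, 5.1]
width: 0.0135
```

Run:
```python
from h import *
s,R=st()
```

```text
t5.63 pos [0.5314 0.2005 0.0627] yawY 11.94 z [-0.  0. -1.] F [-3.36  1.31  5.12] M [ 0.141  0.442 -0.005] w 0.0135 q [0.24 0.42 1.77 0.   0.95 0.03]
```

move_arm(series=[[[0,0,0,0,0,0.06,0.005],[0,0,0,0,0,0.06,0.005],[0,0,0,0,0,0.06,0.005],[0,0,0,0,0,0.06,0.005],[0,0,0,0,0,0.06,0.005],[0,0,0,0,0,0.06,0.005],[0,0,0,0,0,0,0.005],[0,0,0,0,0,0,0.005]]])

```text
clock: 6.3
position: [0.5305, 0.2001, 0.0627]
ee_rot: [-0.001, 0.481, 0.877, -0.001]
contact_force: [-3.9, 0.0, 7.0]
width: 0.0135
```

Run:
```python
from h import *
s,R=st()
```

```text
t6.30 pos [0.5305 0.2001 0.0627] yawY 32.52 z [-0.002 -0.    -1.   ] F [-3.89  0.02  7.  ] M [-0.012  0.596 -0.122] w 0.0135 q [ 0.24  0.42  1.77  0.    0.95 -0.33]
```

move_arm(series=[[[0,0,0,0,0,0.02,0.005],[0,0,0,0,0,0.02,0.005],[0,0,0,0,0,0,0.005]]])

```text
clock: 6.55
position: [0.5304, 0.2001, 0.0627]
ee_rot: [-0.001, 0.463, 0.886, -0.001]
contact_force: [-4.6, -0.5, 7.5]
width: 0.0133
```

Run:
```python
from h import *
s,R=st()
```

```text
t6.55 pos [0.5304 0.2001 0.0627] yawY 34.86 z [-0.002 -0.001 -1.   ] F [-4.57 -0.49  7.47] M [ 0.062  0.646 -0.046] w 0.0133 q [ 0.24  0.42  1.78 -0.    0.95 -0.37]
```

move_arm(series=[[[-0.001,0,0.001,0,0,0.06,0.005],[0,0,0,0,0,0.06,0.005],[0,0,0,0,0,0.06,0.005],[0,0,0,0,0,0.06,0.005],[0,0,0,0,0,0.06,0.005],[0,0,0,0,0,0.06,0.005],[0,0,0,0,0,0.02,0.005],[0,0,0,0,0,0,0.005]]])

```text
clock: 7.22
position: [0.5296, 0.1993, 0.0627]
ee_rot: [-0.001, 0.287, 0.958, -0.001]
contact_force: [-2.9, -3.8, 1.5]
width: 0.0138
```

Run:
```python
from h import *
s,R=st()
```

```text
t7.22 pos [0.5296 0.1993 0.0627] yawY 56.59 z [-0.002 -0.002 -1.   ] F [-2.86 -3.78  1.51] M [-0.439  0.291 -0.055] w 0.0138 q [ 0.24  0.42  1.78 -0.    0.95 -0.75]
```

move_arm(series=[[[0,0,0,0,0,0.02,0.005],[0,0,0,0,0,0.02,0.005],[0,0,0,0,0,0,0.005]]])

```text
clock: 7.47
position: [0.5296, 0.1993, 0.0627]
ee_rot: [-0.001, 0.268, 0.964, -0.001]
contact_force: [-3.3, -4.3, 0.6]
width: 0.0135
```

Run:
```python
from h import *
s,R=st()
```

```text
t7.47 pos [0.5296 0.1993 0.0627] yawY 58.95 z [-0.002 -0.002 -1.   ] F [-3.34 -4.25  0.64] M [-0.474  0.39  -0.161] w 0.0135 q [ 0.24  0.42  1.78 -0.    0.95 -0.79]
```

move_arm(series=[[[0,-0.001,0,0,0,0.015,0.005],[0,0,0,0,0,0,0.005]]])

```text
clock: 7.63
position: [0.5296, 0.1992, 0.0627]
ee_rot: [-0.001, 0.261, 0.965, -0.0]
contact_force: [-4.5, -2.0, -1.8]
width: 0.0134
```

Run:
```python
from h import *
s,R=st()
d=manip.get_image("wrist");cv2.imwrite("pics/w5.png",d["color"][:,:,::-1])
for i in range(4): st();manip.get_image("wrist")
```

```text
t7.63 pos [0.5296 0.1992 0.0627] yawY 59.78 z [-0.002 -0.    -1.   ] F [-4.47 -2.05 -1.76] M [-0.182  0.484 -0.074] w 0.0134 q [ 0.24  0.42  1.78  0.    0.95 -0.81]
t7.68 pos [0.5295 0.1992 0.0627] yawY 59.76 z [-0.002 -0.    -1.   ] F [-4.56 -1.97 -1.88] M [-0.175  0.555 -0.04 ] w 0.0133 q [ 0.24  0.42  1.78  0.    0.95 -0.81]
t7.73 pos [0.5296 0.1992 0.0627] yawY 59.76 z [-0.002 -0.    -1.   ] F [-3.75 -2.37 -2.14] M [-0.2    0.577 -0.007] w 0.0135 q [ 0.24  0.42  1.78  0.    0.95 -0.81]
t7.78 pos [0.5295 0.1992 0.0627] yawY 59.76 z [-0.002 -0.    -1.   ] F [-5.5  -1.14 -2.59] M [-0.202  0.64  -0.039] w 0.0134 q [ 0.24  0.42  1.78  0.    0.95 -0.81]
t7.83 pos [0.5296 0.1992 0.0627] yawY 59.77 z [-0.002 -0.    -1.   ] F [-5.46 -1.14 -2.68] M [-0.255  0.693 -0.066] w 0.0134 q [ 0.24  0.42  1.78  0.    0.95 -0.81]
```

View pics/w5.png

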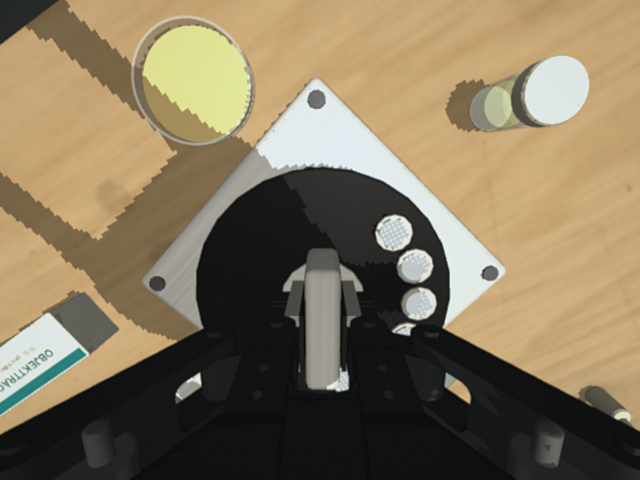

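move_arm(series=[[[0,0,0,0,0,0.06,0.005],[0,0,0,0,0,0.06,0.005],[0,0,0,0,0,0.06,0.005],[0,0,0,0,0,0.06,0.005],[0,0,0,0,0,0.06,0.005],[0,0,0,0,0,0.06,0.005],[0,0,0,0,0,0,0.005],[0,0,0,0,0,0,0.005]]])

```text
clock: 8.55
position: [0.5292, 0.1983, 0.0627]
ee_rot: [-0.001, 0.084, 0.997, -0.001]
contact_force: [-5.1, -4.2, -2.0]
width: 0.0133
```

Run:
```python
from h import *
s,R=st()
```

```text
t8.55 pos [0.5292 0.1983 0.0627] yawY 80.41 z [-0.003 -0.002 -1.   ] F [-5.1  -4.19 -2.01] M [-0.494  0.68  -0.193] w 0.0133 q [ 0.24  0.42  1.78 -0.    0.95 -1.17]
```

move_arm(series=[[[0,0,0,0,0,0.02,0.005],[0,0,0,0,0,0.02,0.005],[0,0,0,0,0,0,0.005]]])

```text
clock: 8.8
position: [0.5292, 0.1982, 0.0627]
ee_rot: [-0.001, 0.063, 0.998, -0.001]
contact_force: [-5.0, -4.7, -1.2]
width: 0.0128
```

Run:
```python
from h import *
s,R=st()
```

```text
t8.80 pos [0.5292 0.1982 0.0627] yawY 82.75 z [-0.003 -0.002 -1.   ] F [-5.   -4.67 -1.22] M [-0.612  0.621 -0.057] w 0.0128 q [ 0.24  0.42  1.78 -0.    0.95 -1.21]
```

move_arm(series=[[[0,0,0,0,0,0.015,0.005],[0,0,0,0,0,0,0.005]]])

```text
clock: 8.97
position: [0.5292, 0.1982, 0.0627]
ee_rot: [-0.002, 0.056, 0.998, -0.001]
contact_force: [-5.0, -5.6, -1.8]
width: 0.0133
```

Run:
```python
from h import *
s,R=st()
```

```text
t8.97 pos [0.5292 0.1982 0.0627] yawY 83.60 z [-0.003 -0.002 -1.   ] F [-5.03 -5.6  -1.85] M [-0.582  0.693 -0.048] w 0.0133 q [ 0.24  0.42  1.78 -0.    0.95 -1.22]
```

The first four candidate zones had no stop, so it started in the sixth click and the stop should be near yaw 106.7°.

move_arm(series=[[[-0.001,-0.0012,0,0,0,0.06,0.005],[0,0,0,0,0,0.06,0.005],[0,0,0,0,0,0.06,0.005],[0,0,0,0,0,0.06,0.005],[0,0,0,0,0,0.06,0.005],[0,0,0,0,0,0.04,0.005],[0,0,0,0,0,0,0.005],[0,0,0,0,0,0,0.005]]])

```text
clock: 9.63
position: [0.5292, 0.1972, 0.0628]
ee_rot: [-0.001, -0.114, 0.994, -0.001]
contact_force: [-3.2, -3.8, -4.0]
width: 0.0133
```

Run:
```python
from h import *
s,R=st()
```

```text
t9.63 pos [0.5292 0.1972 0.0628] yawY 103.06 z [-0.001 -0.002 -1.   ] F [-3.19 -3.79 -4.02] M [-0.494  0.499 -0.043] w 0.0133 q [ 0.23  0.42  1.78 -0.    0.95 -1.56]
```

move_arm(series=[[[0,0,0,0,0,0.02,0.005],[0,0,0,0,0,0.01,0.005],[0,0,0,0,0,0,0.005]]])

```text
clock: 9.88
position: [0.5293, 0.1971, 0.0628]
ee_rot: [-0.001, -0.129, 0.992, -0.001]
contact_force: [-3.1, -4.3, -4.6]
width: 0.0134
```

Run:
```python
from h import *
s,R=st()
```

```text
t9.88 pos [0.5293 0.1971 0.0628] yawY 104.78 z [-0.001 -0.002 -1.   ] F [-3.12 -4.31 -4.59] M [-0.609  0.477 -0.065] w 0.0134 q [ 0.23  0.42  1.78 -0.    0.95 -1.59]
```

move_arm(series=[[[0,0,0,0,0,0.015,0.005],[0,0,0,0,0,0.01,0.005],[0,0,0,0,0,0,0.005]]])

```text
clock: 10.13
position: [0.5292, 0.1971, 0.0627]
ee_rot: [-0.001, -0.141, 0.99, -0.001]
contact_force: [-3.9, -4.4, -2.0]
width: 0.0134
```

Run:
```python
from h import *
s,R=st()
```

```text
t10.13 pos [0.5292 0.1971 0.0627] yawY 106.22 z [-0.001 -0.002 -1.   ] F [-3.94 -4.45 -2.02] M [-0.618  0.443 -0.097] w 0.0134 q [ 0.23  0.42  1.78 -0.    0.95 -1.62]
```

move_arm(series=[[[0,0,0,0,0,0.01,0.005],[0,0,0,0,0,0,0.005]]])

```text
clock: 10.3
position: [0.5293, 0.197, 0.0628]
ee_rot: [-0.001, -0.146, 0.989, -0.001]
contact_force: [-3.4, -3.9, -3.2]
width: 0.0136
```

Run:
```python
from h import *
s,R=st()
```

```text
t10.30 pos [0.5293 0.197  0.0628] yawY 106.79 z [-0.001 -0.002 -1.   ] F [-3.4  -3.86 -3.23] M [-0.644  0.474 -0.092] w 0.0136 q [ 0.23  0.42  1.78 -0.    0.95 -1.63]
```

move_arm(series=[[[0,0,0,0,0,0.01,0.005],[0,0,0,0,0,0,0.005]]])

```text
clock: 10.47
position: [0.5293, 0.1971, 0.0628]
ee_rot: [-0.001, -0.151, 0.989, -0.001]
contact_force: [-2.8, -5.2, -3.3]
width: 0.0139
```

Run:
```python
from h import *
s,R=st()
```

```text
t10.47 pos [0.5293 0.1971 0.0628] yawY 107.32 z [-0.001 -0.002 -1.   ] F [-2.8  -5.16 -3.31] M [-0.622  0.505 -0.242] w 0.0139 q [ 0.23  0.42  1.78 -0.    0.95 -1.64]
```

move_arm(series=[[[0,0,0,0,0,0.008,0.005],[0,0,0,0,0,0,0.005]]])

```text
clock: 10.63
position: [0.5293, 0.1971, 0.0627]
ee_rot: [-0.001, -0.154, 0.988, -0.001]
contact_force: [-3.8, -6.1, -2.3]
width: 0.0134
```

Run:
```python
from h import *
s,R=st()
```

```text
t10.63 pos [0.5293 0.1971 0.0627] yawY 107.74 z [-0.001 -0.002 -1.   ] F [-3.78 -6.06 -2.3 ] M [-0.681  0.443 -0.494] w 0.0134 q [ 0.23  0.42  1.78 -0.    0.95 -1.65]
```

move_arm(series=[[[0,0,0,0,0,0,0.005]]])

```text
clock: 10.72
position: [0.5293, 0.1971, 0.0628]
ee_rot: [-0.001, -0.154, 0.988, -0.001]
contact_force: [-3.0, -5.7, -4.7]
width: 0.0134
```

Run:
```python
from h import *
s,R=st()
```

```text
t10.72 pos [0.5293 0.1971 0.0628] yawY 107.73 z [-0.001 -0.002 -1.   ] F [-3.01 -5.73 -4.67] M [-0.636  0.381 -0.451] w 0.0134 q [ 0.23  0.42  1.78 -0.    0.95 -1.65]
```

Mz is steady near -0.47 N·m, about 6.5 N on the stop. I'll hold it there briefly, then let it back into the first click.

move_arm(series=[[[0,0,0,0,0,0,0.005],[0,0,0,0,0,0,0.005],[0,0,0,0,0,0,0.005],[0,0,0,0,0,0,0.005],[0,0,0,0,0,-0.05,0.005],[0,0,0,0,0,-0.05,0.005],[0,0,0,0,0,-0.05,0.005],[0,0,0,0,0,-0.03,0.005],[0,0,0,0,0,0,0.005],[0,0,0,0,0,0,0.005]]])

```text
clock: 11.55
position: [0.5292, 0.1975, 0.0627]
ee_rot: [-0.001, -0.065, 0.998, -0.001]
contact_force: [-3.3, -5.1, -4.0]
width: 0.0135
```

Run:
```python
from h import *
s,R=st()
```

```text
t11.55 pos [0.5292 0.1975 0.0627] yawY 97.51 z [-0.001 -0.001 -1.   ] F [-3.27 -5.14 -3.96] M [-0.511  0.434 -0.15 ] w 0.0135 q [ 0.23  0.42  1.78 -0.    0.95 -1.47]
```

move_arm(series=[[[0,0,0,0,0,0,0.03],[0,0,0,0,0,0,0.03],[0,0,0,0,0,0,0.03],[0,0,0,0,0,0,0.03],[0,0,0,0,0,0,0.03]]])

```text
clock: 11.97
position: [0.5306, 0.1985, 0.0639]
ee_rot: [0.001, -0.065, 0.998, 0.0]
contact_force: [0.3, -1.5, -0.1]
width: 0.0298
```

Run:
```python
from h import *
s,R=st()
d=manip.get_image("wrist");cv2.imwrite("pics/w6.png",d["color"][:,:,::-1])
```

```text
t11.97 pos [0.5306 0.1985 0.0639] yawY 97.48 z [ 0.002  0.001 -1.   ] F [ 0.28 -1.45 -0.12] M [-0.004 -0.     0.033] w 0.0298 q [ 0.24  0.42  1.78  0.    0.94 -1.47]
```

View pics/w6.png

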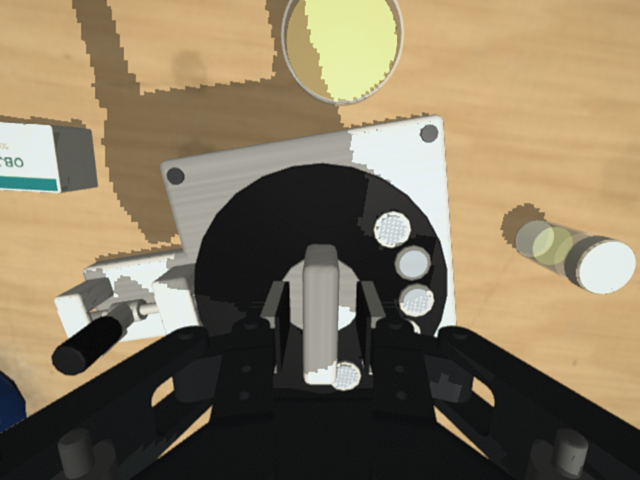

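move_arm(series=[[[0.0012,-0.0006,0,0,0,0,0.03],[0,0,0,0,0,0,0.03],[0,0,0,0,0,0,0.005],[0,0,0,0,0,0,0.005],[0,0,0,0,0,0,0.005],[0,0,0,0,0,0,0.005],[0,0,0,0,0,0,0.005],[0,0,0,0,0,0,0.005]]])

```text
clock: 12.68
position: [0.5309, 0.1976, 0.0635]
ee_rot: [0.0, -0.065, 0.998, 0.0]
contact_force: [0.7, 0.5, 0.5]
width: 0.0131
```

Run:
```python
from h import *
s,R=st()
```

```text
t12.68 pos [0.5309 0.1976 0.0635] yawY 97.46 z [ 0.  0. -1.] F [0.72 0.54 0.54] M [ 0.041 -0.058 -0.118] w 0.0131 q [ 0.23  0.42  1.78  0.    0.95 -1.47]
```

move_arm(series=[[[0,0,0,0,0,-0.0524,0.005],[0,0,0,0,0,-0.0524,0.005],[0,0,0,0,0,-0.0524,0.005],[0,0,0,0,0,-0.0524,0.005],[0,0,0,0,0,-0.0524,0.005],[0,0,0,0,0,-0.0524,0.005],[0,0,0,0,0,-0.0524,0.005],[0,0,0,0,0,-0.0524,0.005],[0,0,0,0,0,0,0.005],[0,0,0,0,0,0,0.005],[0,0,0,0,0,0,0.005],[0,0,0,0,0,0,0.005],[0,0,0,0,0,0,0.005],[0,0,0,0,0,0,0.005]]])

```text
clock: 13.85
position: [0.531, 0.198, 0.0635]
ee_rot: [0.0, 0.144, 0.99, 0.0]
contact_force: [-0.5, 3.8, 1.4]
width: 0.0133
```

Run:
```python
from h import *
s,R=st()
```

```text
t13.85 pos [0.531  0.198  0.0635] yawY 73.46 z [ 0.     0.001 -1.   ] F [-0.48  3.78  1.36] M [ 0.504 -0.001 -0.103] w 0.0133 q [ 0.23  0.42  1.78  0.    0.95 -1.05]
```

move_arm(series=[[[0,0,0,0,0,-0.0524,0.005],[0,0,0,0,0,-0.0524,0.005],[0,0,0,0,0,-0.0524,0.005],[0,0,0,0,0,-0.0524,0.005],[0,0,0,0,0,-0.0524,0.005],[0,0,0,0,0,-0.0524,0.005],[0,0,0,0,0,-0.0524,0.005],[0,0,0,0,0,-0.0524,0.005],[0,0,0,0,0,0,0.005],[0,0,0,0,0,0,0.005],[0,0,0,0,0,0,0.005],[0,0,0,0,0,0,0.005],[0,0,0,0,0,0,0.005],[0,0,0,0,0,0,0.005]]])

```text
clock: 15.02
position: [0.5311, 0.1982, 0.0634]
ee_rot: [0.0, 0.346, 0.938, 0.001]
contact_force: [1.1, 5.7, 0.8]
width: 0.0137
```

Run:
```python
from h import *
s,R=st()
```

```text
t15.02 pos [0.5311 0.1982 0.0634] yawY 49.49 z [ 0.001  0.001 -1.   ] F [1.13 5.74 0.84] M [ 0.801 -0.125 -0.151] w 0.0137 q [ 0.23  0.42  1.78  0.    0.95 -0.63]
```

move_arm(series=[[[0,0,0,0,0,-0.0524,0.005],[0,0,0,0,0,-0.0524,0.005],[0,0,0,0,0,-0.0524,0.005],[0,0,0,0,0,-0.0524,0.005],[0,0,0,0,0,-0.0524,0.005],[0,0,0,0,0,-0.0524,0.005],[0,0,0,0,0,-0.0524,0.005],[0,0,0,0,0,-0.0524,0.005],[0,0,0,0,0,0,0.005],[0,0,0,0,0,0,0.005],[0,0,0,0,0,0,0.005],[0,0,0,0,0,0,0.005],[0,0,0,0,0,0,0.005],[0,0,0,0,0,0,0.005]]])

```text
clock: 16.18
position: [0.5315, 0.1985, 0.0635]
ee_rot: [0.0, 0.534, 0.846, 0.001]
contact_force: [1.1, 4.8, -0.2]
width: 0.0132
```

Run:
```python
from h import *
s,R=st()
```

```text
t16.18 pos [0.5315 0.1985 0.0635] yawY 25.47 z [ 0.002  0.002 -1.   ] F [ 1.07  4.82 -0.16] M [ 0.901 -0.119 -0.103] w 0.0132 q [ 0.23  0.42  1.78  0.    0.94 -0.21]
```

move_arm(series=[[[0,0,0,0,0,0,0.035],[0,0,0,0,0,0,0.035],[0,0,0,0,0,0,0.035],[0,0,0,0,0,0,0.035],[0,0,0,0,0,0,0.035]]])

```text
clock: 16.6
position: [0.5306, 0.1971, 0.0632]
ee_rot: [-0.0, 0.534, 0.845, -0.0]
contact_force: [0.8, -0.1, 0.8]
width: 0.0347
```

Run:
```python
from h import *
s,R=st()
d=manip.get_image("wrist");cv2.imwrite("pics/w7.png",d["color"][:,:,::-1])
```

```text
t16.60 pos [0.5306 0.1971 0.0632] yawY 25.44 z [-0.    -0.001 -1.   ] F [ 0.81 -0.09  0.77] M [0.033 0.019 0.017] w 0.0347 q [ 0.23  0.42  1.78 -0.    0.95 -0.21]
```

View pics/w7.png

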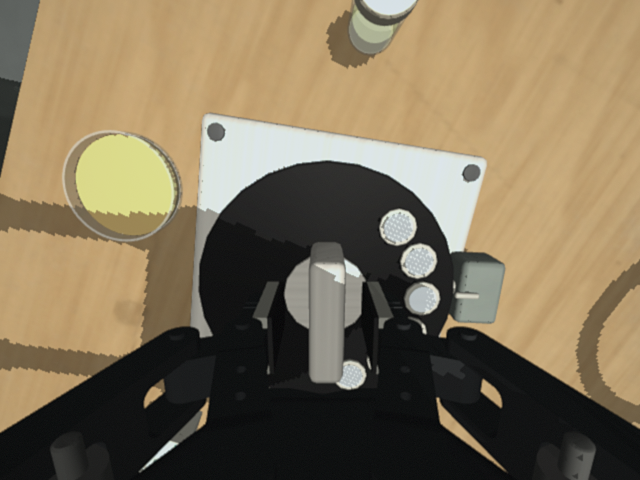

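Filter 4 is at the pointer (465,296), so this is the fourth click. Next I'll lift, close the fingers and go behind the knob.

move_arm(series=[[[0,0,0.012,0,0,0,0.035],[0,0,0.02,0,0,0,0.035],[0,0,0.02,0,0,0,0.035],[0,0,0.02,0,0,0,0.035],[0,0,0.015,0,0,0,0],[0.0051,-0.0172,0,0,0,-0.0195,0],[0.0051,-0.0172,0,0,0,-0.0195,0],[0.0051,-0.0172,0,0,0,-0.0195,0],[0.0051,-0.0172,0,0,0,-0.0195,0],[0.0051,-0.0172,0,0,0,-0.0195,0],[0.0051,-0.0172,0,0,0,-0.0195,0],[0.0051,-0.0172,0,0,0,-0.0195,0],[0.0051,-0.0172,0,0,0,-0.0195,0],[0,0,0,0,0,0,0],[0,0,0,0,0,0,0],[0,0,0,0,0,0,0]]])

```text
clock: 17.98
position: [0.5712, 0.0603, 0.1502]
ee_rot: [-0.0, 0.598, 0.801, 0.0]
contact_force: [-0.3, -0.0, 0.7]
width: 0.0
```

Run:
```python
from h import *
s,R=st()
d=manip.get_image("wrist");cv2.imwrite("pics/w8.png",d["color"][:,:,::-1])
```

```text
t17.98 pos [0.5712 0.0603 0.1502] yawY 16.48 z [-0.001  0.001 -1.   ] F [-0.33 -0.01  0.73] M [-0.006  0.062 -0.002] w 0.0000 q [-0.02  0.34  1.65  0.    1.15 -0.3 ]
```

View pics/w8.png

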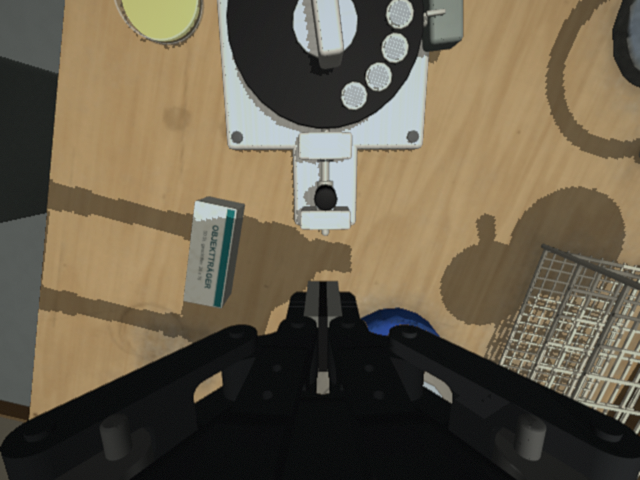

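Run:
```python
from h import *
s,R=st()
d=manip.get_image("wrist");T=np.array(d["tool_from_camera"])
im=np.ascontiguousarray(d["color"][:,:,::-1]);g=cv2.cvtColor(im,cv2.COLOR_BGR2GRAY)
m=((g[175:215,305:345]<50)*255).astype(np.uint8)
cs,_=cv2.findContours(m,cv2.RETR_EXTERNAL,cv2.CHAIN_APPROX_NONE);c=max(cs,key=cv2.contourArea)
print(cv2.boundingRect(c),cv2.minEnclosingCircle(c))
def wz(u,v,z):
    r=R@(T[:3,:3]@np.array([(u-d["cx"])/d["fx"],(v-d["cy"])/d["fy"],1]));o=s["position"]+R@T[:3,3]
    return o+r*(z-o[2])/r[2]
(u,v),r=cv2.minEnclosingCircle(c);u+=305;v+=175
for z in(.06,.074):
    p=wz(u,v,z);print(z,p, "tool frame",R.T@(p-s["position"]))
k=wz(u+r,v,.074)-wz(u,v,.074);print("rad",np.linalg.norm(k))
cv2.imwrite("pics/w9.png",cv2.resize(im[120:320,240:400],None,fx=3.5,fy=3,interpolation=cv2.INTER_CUBIC))
```

```text
t18.03 pos [0.5712 0.0606 0.1502] yawY 16.51 z [-0.001  0.    -1.   ] F [-0.29  0.52  0.3 ] M [-0.014  0.029 -0.021] w -0.0002 q [-0.02  0.34  1.65  0.    1.15 -0.3 ]
(9, 10, 23, 26) ((20.5, 22.5), 12.747649192810059)
0.06 [0.56164959 0.09657067 0.06      ] tool frame [0.03710966 0.00113394 0.09024703]
0.074 [0.56102572 0.09825496 0.074     ] tool frame [0.03891049 0.00100922 0.07624819]
rad 0.007879997119718814
```

View pics/w9.png

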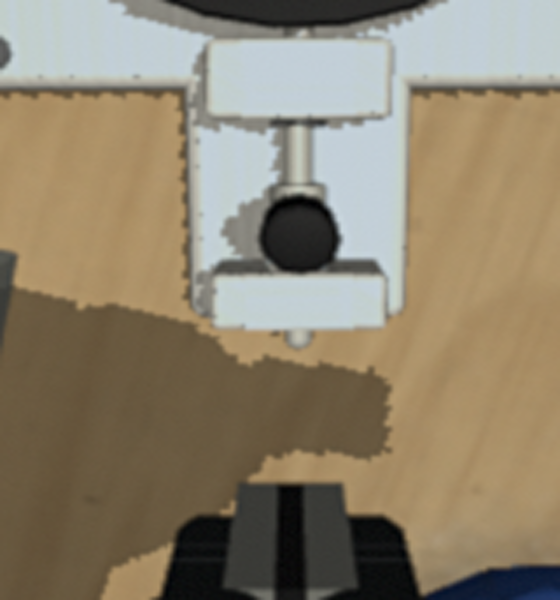

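move_arm(series=[[[0.001,0.0003,-0.01,0,0,0,0],[0,0,-0.01,0,0,0,0],[0,0,-0.01,0,0,0,0],[0,0,-0.01,0,0,0,0],[0,0,-0.01,0,0,0,0],[0,0,-0.01,0,0,0,0],[0,0,-0.01,0,0,0,0],[0,0,-0.008,0,0,0,0],[0,0,-0.005,0,0,0,0],[0,0,-0.003,0,0,0,0],[0,0,0,0,0,0,0],[-0.0014,0.0048,0,0,0,0,0],[-0.0014,0.0048,0,0,0,0,0],[-0.0014,0.0048,0,0,0,0,0],[0,0,0,0,0,0,0],[0,0,0,0,0,0,0]]])

```text
clock: 19.42
position: [0.5684, 0.0752, 0.0647]
ee_rot: [0.0, 0.598, 0.801, 0.0]
contact_force: [0.0, -0.2, 0.3]
width: 0.0
```

```bash
cat >> h.py <<'E'
def al():
    s,R=st();D=np.array([-.284,.959,0]);print("Falong %.2f"%(s["contact_force"]@D),"along %.4f"%((s["position"]-[.532,.1978,0])@D))
    return s
E
python3 - <<'E'
from h import *
al()
d=manip.get_image("wrist");cv2.imwrite("pics/w10.png",d["color"][:,:,::-1])
E
```

```text
t19.42 pos [0.5684 0.0752 0.0647] yawY 16.53 z [ 0.001 -0.    -1.   ] F [ 0.02 -0.24  0.34] M [0.02  0.02  0.049] w 0.0000 q [ 0.01  0.43  1.76 -0.    0.96 -0.28]
Falong -0.23 along -0.1279
```

View pics/w10.png

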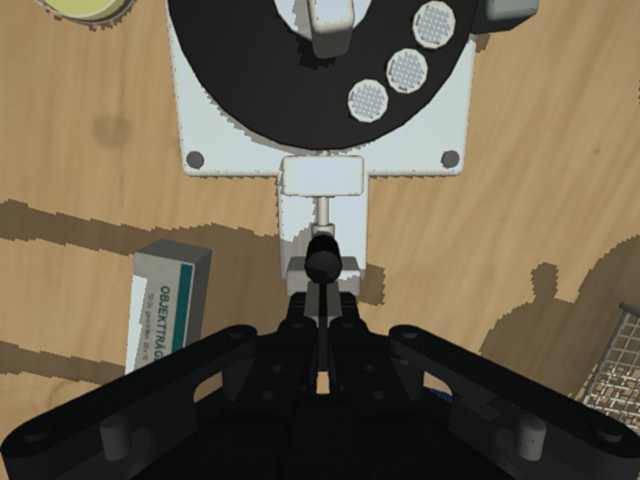

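move_arm(series=[[[-0.0006,0.002,0,0,0,0,0],[-0.0006,0.002,0,0,0,0,0],[-0.0006,0.002,0,0,0,0,0],[0,0,0,0,0,0,0]]])

```text
clock: 19.8
position: [0.5669, 0.0801, 0.0645]
ee_rot: [0.001, 0.598, 0.801, -0.0]
contact_force: [0.7, -2.7, 1.3]
width: -0.0
```

Run:
```python
from h import *
al()
```

```text
t19.80 pos [0.5669 0.0801 0.0645] yawY 16.51 z [ 0.001 -0.001 -1.   ] F [ 0.73 -2.66  1.31] M [-0.468 -0.072  0.016] w -0.0000 q [ 0.02  0.42  1.76 -0.    0.95 -0.27]
Falong -2.76 along -0.1228
```

move_arm(series=[[[-0.0006,0.002,0,0,0,0,0],[-0.0006,0.002,0,0,0,0,0],[0,0,0,0,0,0,0]]])

```text
clock: 20.05
position: [0.5655, 0.0846, 0.0644]
ee_rot: [0.0, 0.598, 0.801, 0.0]
contact_force: [0.5, -2.9, 1.4]
width: 0.0001
```

Run:
```python
from h import *
al()
```

```text
t20.05 pos [0.5655 0.0846 0.0644] yawY 16.49 z [ 0. -0. -1.] F [ 0.48 -2.91  1.38] M [-0.605 -0.115  0.008] w 0.0001 q [ 0.03  0.42  1.76 -0.    0.95 -0.26]
Falong -2.92 along -0.1181
```

move_arm(series=[[[-0.0006,0.002,0,0,0,0,0],[-0.0006,0.002,0,0,0,0,0],[0,0,0,0,0,0,0]]])

```text
clock: 20.3
position: [0.5642, 0.089, 0.0644]
ee_rot: [0.0, 0.598, 0.801, 0.0]
contact_force: [1.2, -2.9, 1.1]
width: 0.0001
```

Run:
```python
from h import *
al()
```

```text
t20.30 pos [0.5642 0.089  0.0644] yawY 16.49 z [ 0.  0. -1.] F [ 1.22 -2.85  1.09] M [-0.484 -0.091 -0.003] w 0.0001 q [ 0.03  0.42  1.77  0.    0.95 -0.25]
Falong -3.08 along -0.1135
```

move_arm(series=[[[-0.0003,0.001,0,0,0,0,0],[0,0,0,0,0,0,0]]])

```text
clock: 20.47
position: [0.5639, 0.0898, 0.0644]
ee_rot: [0.0, 0.598, 0.801, 0.0]
contact_force: [0.2, -4.0, 0.6]
width: -0.0001
```

Run:
```python
from h import *
al()
```

```text
t20.47 pos [0.5639 0.0898 0.0644] yawY 16.48 z [ 0.  0. -1.] F [ 0.15 -4.03  0.59] M [-0.502 -0.146  0.021] w -0.0001 q [ 0.04  0.42  1.77  0.    0.95 -0.25]
Falong -3.91 along -0.1126
```

move_arm(series=[[[-0.0003,0.001,0,0,0,0,0],[0,0,0,0,0,0,0]]])

```text
clock: 20.63
position: [0.5637, 0.0908, 0.0644]
ee_rot: [0.0, 0.598, 0.801, 0.0]
contact_force: [1.0, -3.9, 1.4]
width: 0.0003
```

Run:
```python
from h import *
al()
```

```text
t20.63 pos [0.5637 0.0908 0.0644] yawY 16.48 z [ 0.  0. -1.] F [ 1.   -3.93  1.37] M [-0.522 -0.116 -0.005] w 0.0003 q [ 0.04  0.42  1.77  0.    0.95 -0.25]
Falong -4.05 along -0.1116
```

move_arm(series=[[[-0.0003,0.001,0,0,0,0,0],[0,0,0,0,0,0,0]]])

```text
clock: 20.8
position: [0.5634, 0.0918, 0.0644]
ee_rot: [0.0, 0.598, 0.801, 0.0]
contact_force: [0.8, -3.1, 1.9]
width: -0.0
```

Run:
```python
from h import *
al()
```

```text
t20.80 pos [0.5634 0.0918 0.0644] yawY 16.48 z [ 0.  0. -1.] F [ 0.82 -3.13  1.88] M [-0.594 -0.123 -0.033] w -0.0000 q [ 0.04  0.42  1.77  0.    0.95 -0.25]
Falong -3.24 along -0.1106
```

move_arm(series=[[[-0.0002,0.0008,0,0,0,0,0],[0,0,0,0,0,0,0]]])

```text
clock: 20.97
position: [0.5634, 0.092, 0.0644]
ee_rot: [0.001, 0.598, 0.801, -0.0]
contact_force: [1.4, -6.0, 1.6]
width: 0.0003
```

Run:
```python
from h import *
al()
```

```text
t20.97 pos [0.5634 0.092  0.0644] yawY 16.51 z [ 0.001 -0.001 -1.   ] F [ 1.4  -6.01  1.63] M [-0.849 -0.167  0.023] w 0.0003 q [ 0.04  0.42  1.77 -0.    0.95 -0.25]
Falong -6.17 along -0.1104
```

move_arm(series=[[[-0.0002,0.0006,0,0,0,0,0],[0,0,0,0,0,0,0]]])

```text
clock: 21.13
position: [0.5633, 0.092, 0.0644]
ee_rot: [0.001, 0.598, 0.801, -0.001]
contact_force: [1.6, -6.1, 1.3]
width: 0.0001
```

Run:
```python
from h import *
al()
```

```text
t21.13 pos [0.5633 0.092  0.0644] yawY 16.52 z [ 0.001 -0.002 -1.   ] F [ 1.58 -6.12  1.34] M [-1.119 -0.208  0.01 ] w 0.0001 q [ 0.04  0.42  1.77 -0.    0.95 -0.25]
Falong -6.32 along -0.1103
```

move_arm(series=[[[0.0009,-0.003,0,0,0,0,0],[0.0014,-0.005,0,0,0,0,0],[0.0023,-0.008,0,0,0,0,0],[0.0023,-0.008,0,0,0,0,0],[0.0023,-0.008,0,0,0,0,0],[0,0,0.015,0,0,0,0],[0,0,0.02,0,0,0,0],[0,0,0.02,0,0,0,0],[0,0,0.02,0,0,0,0],[0,0,0.01,0,0,0,0],[0,0,0,0,0,0,0],[0,0,0,0,0,0,0]]])

```text
clock: 22.13
position: [0.5721, 0.0608, 0.1493]
ee_rot: [0.0, 0.599, 0.801, 0.0]
contact_force: [0.3, -0.1, -0.9]
width: 0.0004
```

Run:
```python
from h import *
s,R=st()
d=manip.get_image("wrist");T=np.array(d["tool_from_camera"])
im=np.ascontiguousarray(d["color"][:,:,::-1]);g=cv2.cvtColor(im,cv2.COLOR_BGR2GRAY)
cv2.imwrite("pics/w11.png",im)
m=((g<50)*255).astype(np.uint8);cs,_=cv2.findContours(m,cv2.RETR_EXTERNAL,cv2.CHAIN_APPROX_NONE)
r0=np.array([T@[0,0,0,1]])
for c in cs:
    (u,v),r=cv2.minEnclosingCircle(c)
    if 9<r<18 and 290<u<360:
        q=R@(T[:3,:3]@np.array([(u-d["cx"])/d["fx"],(v-d["cy"])/d["fy"],1]));o=s["position"]+R@T[:3,3]
        p=o+q*(.074-o[2])/q[2];print(u,v,r,p,"dist from axis",np.linalg.norm(p[:2]-[.532,.1978]))
d=manip.get_image("top");cv2.imwrite("pics/top11.png",cv2.resize(d["color"][160:320,240:470,::-1],None,fx=3.4,fy=3.4,interpolation=cv2.INTER_CUBIC))
```

```text
t22.13 pos [0.5721 0.0608 0.1493] yawY 16.45 z [ 0.  0. -1.] F [ 0.31 -0.1  -0.86] M [-0.063 -0.009 -0.029] w 0.0004 q [-0.02  0.34  1.65  0.    1.15 -0.3 ]
322.89007568359375 176.15957641601562 11.892435073852539 [0.55688286 0.11041068 0.074     ] dist from axis 0.09086281385982155
```

View pics/w11.png

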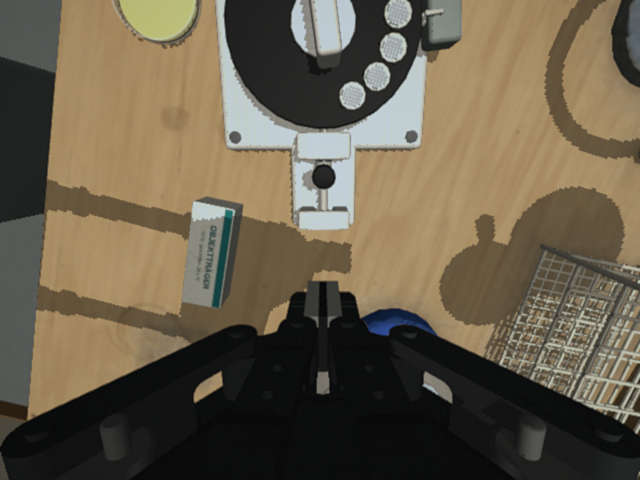

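View pics/top11.png

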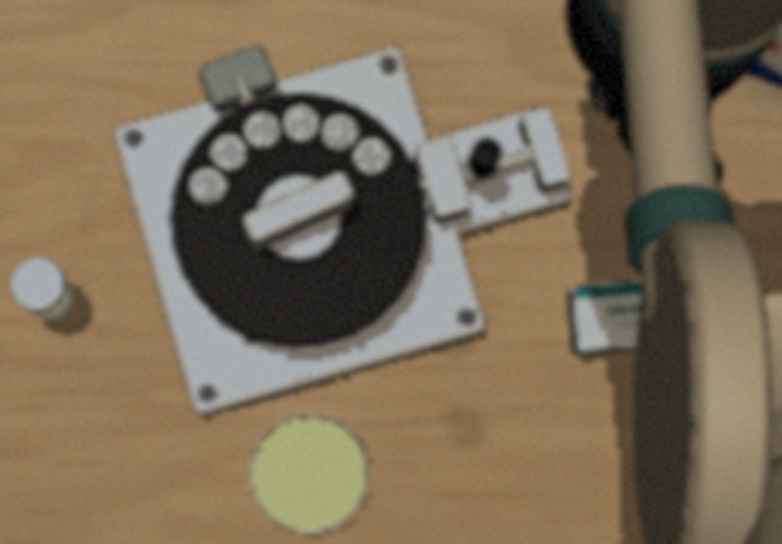

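The wheel is in the fourth click with filter 4 at the pointer. The knob has travelled 12.8 mm or more by image, too close to the 12.5 mm limit. I'll press it again gently to confirm it's home.

move_arm(series=[[[0,0,-0.01,0,0,0,0],[0,0,-0.02,0,0,0,0],[0,0,-0.02,0,0,0,0],[0,0,-0.02,0,0,0,0],[0,0,-0.012,0,0,0,0],[0,0,-0.003,0,0,0,0],[0,0,0,0,0,0,0],[-0.0023,0.008,0,0,0,0,0],[-0.0023,0.008,0,0,0,0,0],[-0.0023,0.008,0,0,0,0,0],[-0.0009,0.003,0,0,0,0,0],[-0.0006,0.002,0,0,0,0,0],[0,0,0,0,0,0,0],[0,0,0,0,0,0,0]]])

```text
clock: 23.4
position: [0.5639, 0.0902, 0.0647]
ee_rot: [0.0, 0.598, 0.801, 0.0]
contact_force: [-0.4, -0.0, 0.2]
width: 0.0001
```

Run:
```python
from h import *
al()
```

```text
t23.40 pos [0.5639 0.0902 0.0647] yawY 16.51 z [ 0.001 -0.    -1.   ] F [-0.38 -0.    0.24] M [ 0.037 -0.02  -0.004] w 0.0001 q [ 0.04  0.42  1.77 -0.    0.95 -0.25]
Falong 0.11 along -0.1122
```

move_arm(series=[[[-0.0003,0.001,0,0,0,0,0],[0,0,0,0,0,0,0]]])

```text
clock: 23.57
position: [0.5635, 0.091, 0.0644]
ee_rot: [0.0, 0.599, 0.801, 0.0]
contact_force: [0.1, -0.1, 0.3]
width: 0.0
```

Run:
```python
from h import *
al()
```

```text
t23.57 pos [0.5635 0.091  0.0644] yawY 16.46 z [ 0.  0. -1.] F [ 0.06 -0.08  0.29] M [-0.013 -0.001  0.007] w 0.0000 q [ 0.04  0.42  1.77  0.    0.95 -0.25]
Falong -0.09 along -0.1114
```

move_arm(series=[[[-0.0003,0.001,0,0,0,0,0],[0,0,0,0,0,0,0]]])

```text
clock: 23.73
position: [0.5632, 0.0919, 0.0643]
ee_rot: [0.0, 0.599, 0.801, -0.0]
contact_force: [-0.0, -0.3, 0.5]
width: -0.0002
```

Run:
```python
from h import *
al()
```

```text
t23.73 pos [0.5632 0.0919 0.0643] yawY 16.47 z [ 0. -0. -1.] F [-0.02 -0.28  0.53] M [-0.024 -0.028 -0.018] w -0.0002 q [ 0.04  0.42  1.77 -0.    0.95 -0.25]
Falong -0.26 along -0.1105
```

move_arm(series=[[[-0.0002,0.0007,0,0,0,0,0],[0,0,0,0,0,0,0]]])

```text
clock: 23.9
position: [0.5632, 0.0919, 0.0644]
ee_rot: [0.001, 0.598, 0.801, -0.0]
contact_force: [0.1, -3.8, 0.7]
width: -0.0002
```

Run:
```python
from h import *
al()
```

```text
t23.90 pos [0.5632 0.0919 0.0644] yawY 16.50 z [ 0.001 -0.001 -1.   ] F [ 0.13 -3.84  0.71] M [-0.543 -0.108 -0.028] w -0.0002 q [ 0.04  0.42  1.77 -0.    0.95 -0.25]
Falong -3.72 along -0.1104
```

move_arm(series=[[[-0.0002,0.0007,0,0,0,0,0],[0,0,0,0,0,0,0]]])

```text
clock: 24.07
position: [0.5632, 0.092, 0.0644]
ee_rot: [0.001, 0.598, 0.801, -0.001]
contact_force: [0.9, -6.0, 0.3]
width: 0.0002
```

Run:
```python
from h import *
al()
```

```text
t24.07 pos [0.5632 0.092  0.0644] yawY 16.53 z [ 0.001 -0.003 -1.   ] F [ 0.9  -5.95  0.34] M [-0.926 -0.194 -0.02 ] w 0.0002 q [ 0.04  0.42  1.77 -0.    0.95 -0.24]
Falong -5.97 along -0.1103
```

move_arm(series=[[[-0.0002,0.0007,0,0,0,0,0],[0,0,0,0,0,0,0]]])

```text
clock: 24.23
position: [0.5632, 0.092, 0.0644]
ee_rot: [0.002, 0.598, 0.802, -0.001]
contact_force: [1.1, -7.6, -0.3]
width: -0.0002
```

Run:
```python
from h import *
al()
```

```text
t24.23 pos [0.5632 0.092  0.0644] yawY 16.56 z [ 0.001 -0.004 -1.   ] F [ 1.11 -7.61 -0.25] M [-1.235 -0.187  0.023] w -0.0002 q [ 0.04  0.42  1.77 -0.    0.95 -0.24]
Falong -7.62 along -0.1103
```

It's firm at the same position with 7.6 N, so it's home. I'll retract.

move_arm(series=[[[0.0009,-0.003,0,0,0,0,0],[0.0014,-0.005,0,0,0,0,0],[0.0023,-0.008,0,0,0,0,0],[0.0023,-0.008,0,0,0,0,0],[0.0023,-0.008,0,0,0,0,0],[0,0,0.015,0,0,0,0],[0,0,0.02,0,0,0,0],[0,0,0.02,0,0,0,0],[0,0,0.02,0,0,0,0],[0,0,0.01,0,0,0,0],[0,0,0,0,0,0,0],[0,0,0,0,0,0,0]]])

```text
clock: 25.23
position: [0.5718, 0.0618, 0.1493]
ee_rot: [0.0, 0.599, 0.801, 0.0]
contact_force: [0.2, -0.2, -0.3]
width: 0.0003
```

Run:
```python
from h import *
s,R=st()
d=manip.get_image("wrist")
im=np.ascontiguousarray(d["color"][:,:,::-1]);cv2.imwrite("pics/w12.png",im)
print(manip.sign_off())
```

```text
t25.23 pos [0.5718 0.0618 0.1493] yawY 16.46 z [ 0.001  0.    -1.   ] F [ 0.16 -0.23 -0.33] M [-0.019  0.013  0.028] w 0.0003 q [-0.01  0.34  1.65  0.    1.15 -0.3 ]
the job is handed in; nothing more can be done
None
```

View pics/w12.png

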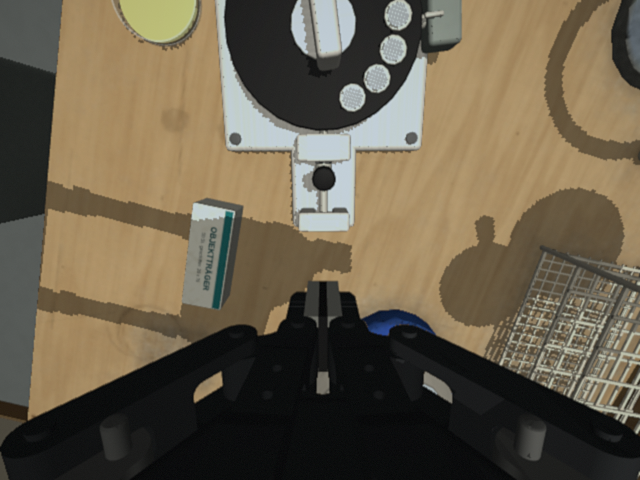

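The filter wheel is zeroed and locked in its fourth click, and I handed the job in at about 25 s of the 72 s allowed. `sign_off` reports no verdict.

- **Zeroing:** I gripped the bar and turned the wheel anticlockwise from its starting click, which turned out to be the sixth. I held it against the end stop at about 0.47 N m, roughly 6.5 N on the post. Then I let it back and opened the grip so it settled in the first click.
- **Stepping:** I turned it clockwise one click at a time, resting in each, to the fourth. The last pictures show the fourth filter at the pointer.
- **Bolt:** I pushed the bolt with closed fingers until it stopped, at about 6 N.

**Last checks**
- **Bolt travel:** The picture put the knob's travel at only 12.8 mm. That is above the 12.5 mm limit but short of 14 mm, and good to only about 1 mm. I pressed again up to 7.6 N. The knob stayed put within about 0.1 mm, about where full travel should end. I took it as home, though I could not read the travel directly.
- **Robot clear:** After retracting, the force reading was near zero and the arm touched nothing.
- **Bystanders:** The vial and dish looked unmoved from above. The arm partly hid the slide box in that view, but its visible end was unmoved. I did not measure any of them again.

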